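# Stop the clip cleaner and lift out its basket

## Robot

A 6-joint arm with a two-finger parallel gripper is mounted at the origin on a cart in front of the work surface, level with it; the furniture and walls round the work are solid. World frame = base frame: x ahead of the robot, y to its left, z up, the work surface at z = 0. Lengths are in mm, angles in rad, forces in N, time in s.
With the tool pointing down it reaches from about 350 to 925 mm from the base axis. Payload 6.4 kg.
Tool frame: the origin (TCP) lies at the very end of the fingers, on their centre line; the grasp point (between the pads) lies bot.grip_depth behind it (bot.grip_depth is the distance from the TCP to the grasp point, in mm); z points along the fingers, y is the direction in which the jaws open and shut (so a half turn about z gives the same grasp; the last joint's range is limited). The gripper opens to 85 mm and grips with 20 to 120 N. Pads are 22 mm wide; open, the fingers measure 114 mm over their backs; the gripper's body (76 mm by 85 mm) begins 54 mm behind the grasp point. The pads swing forward as they close: fully open they stand 13 mm farther back than shut.
Start: joints at [1.061, 0.245, 1.558, -0, 1.339, -0.174], TCP at [214.188, 613.708, 231.29] pointing down, gripper open.
Joint ranges: [-3.13, 3.13], [-1.02, 2.26], [0.13, 2.54], [-0.95, 4.09], [0.21, 2.88], [-2.74, 2.74]. Speed limits (rad/s): [2.57, 2.57, 3.14, 3.14, 3.14, 3.14].

## Interface

Orientations are given as a rotation vector (axis times angle).
In Python, from workcell import bot, capture, camera_info gives the robot as it stands. The module is installed in compiled form; this text tells all that it offers.
- The arm moves only by the shell command python3 -m handwheel 'ROWS' [OPENING] [FORCE]. ROWS is JSON, one flat list of numbers, 4 for each row, row after row: the shift along the tool's x, y, z in m, then the turn about the tool's z in degrees. In form: [x, y, z, twist, x, y, z, twist, ...]. A call has 1 to 20 rows; each row is the pose to reach, as a shift and turn from the pose commanded when the call began, along the tool's axes at that moment; what a row does not reach only later rows make up. A row lasts 1/10 s, in which the tool goes at most 50 mm and 8.59 degrees, less where a joint would pass 70% of its speed; a pose out of reach is approached as far as the arm can. A call with a gripper value outside its range is refused whole. OPENING is the finger opening in m, from 0 to 0.0854, set as the call begins (- or left out, the last holds). The fingers move at their own pace and stop on an object; FORCE is the grip in N (left out, the last holds). Time passes only in rows, so rows that repeat a pose let the fingers close. It gives the time, the measured TCP pose, the force and the opening at its end, in the units of the state.
- bot.state(): the state, without advancing time (a new reading comes with each control period).
- capture(name): name is "scene" or "top" or "wrist"; returns the picture (400x640x3 uint8, blue, green, red); there is no depth.
- camera_info(name): a dict with "fx", "fy", "cx", "cy" (pixels), "dist" ([k1, k2, p1, p2, k3] as OpenCV has them; the pictures are not rectified), "position" and "attitude" of the camera in the world; the wrist camera has in their place "mount" (4x4, takes a point from camera to tool coordinates, whose origin is the TCP and whose axes are the flange's). Camera axes: x right, y down, z forward; pixel columns grow to the right and rows downward; lengths in mm; the calibration is good to about 2 mm. A picture is of the moment at which its call begins: read the wrist's pose just before it. camera_info takes no time and is no camera call.
- bot.close_job(): hands the job in, once; it reports no verdict.
The state is a dict: "time_s": time; "joint_pos": joint angles; "dq": joint speeds; "effort": joint torques, N m; "eef_pos": TCP position; "ee_rot": TCP orientation; "ft_force": force on the tool from outside, world axes, zero at the start; "wrist_torque": the same for the moment, N m; "gripper_width": opening from 0.0 (shut) to 1.0 (fully open).
Only numpy, scipy, OpenCV 4.12 (cv2) and the standard library are available. Lean on these libraries where they do the work, as an engineer would, in place of code of your own. Each camera call takes 0.05 s, during which the arm holds its last target. There are 200 camera calls.

## Task

The tank of the small ultrasonic cleaner has been drained, but its timer is still running: turn the timer dial back to its zero mark so that it does not run dry, and only then take the wire basket by its grip, lift it straight up out of the tank with the hair clips still in it, and keep it level and still above the tank, its bottom at least 5 cm above the rim. Never tip the basket, and leave the dial at zero and the other things on the desk where they are. Finish while still holding the basket up there: do not put it down or let go.

Things in the scene. Friction and masses are not known exactly. Their poses are not given: they have to be found in the camera images.
- cleaner: ultrasonic cleaner, a white housing 210 x 196 mm, 100 mm high, fixed to the desk: steel tank in its rear part, grey control panel on the flat top of its front part (towards the robot). Origin on the desk under the tank's centre; z up, x from panel to tank, y along the tank. It reaches from x = -142 to +68 mm, y = -98 to +98 mm; the dial's axis is upright at x = -99 mm, y = 0
- tank_rim (a point): centre of the open tank's mouth at the height of its rim, 102 mm above the desk, axes as the cleaner's. The mouth is 102 mm (x) by 150 mm (y), the tank's inner floor is 68 mm below the rim
- zero_mark (a point): middle of the dial's zero mark: the one long broad white bar on the panel, between dial and tank (in the cleaner's +x direction from the dial's axis). The other marks are short thin ticks every 18 degrees clockwise from it, seen from above, and a short white band on its anticlockwise side
- timer_dial (a joint): angle of the timer dial in rad: 0 when its white pointer line points at the zero mark, growing as it turns clockwise seen from above; it turns from -0.9 to 2.9, has no stop or click at zero, stays where it is left (friction about 0.04 N m); starts between 0.5 and 1.45
- dial_grip (a point): on the dial's axis at the height to grip it, 128 mm above the desk. The dial is a black skirt 43 mm across, 6 mm high, on the panel (z = 101 mm), with a raised bar 40 mm long, 14 mm wide, 36 mm high over the panel, pinched across its 14 mm (the point's y). The point turns with the dial: x along the bar to the end with the white pointer line, z up
- basket: loose steel wire basket standing in the tank, 93 mm (x) by 141 mm (y), 38 mm high without its bail, 0.15 to 0.3 kg with nothing in it. Origin: centre of its underside; z up, y along its length, which lies along the tank's length with about 5 mm of play all round
- basket_grip (a point): centre of the black grip bar on top of the basket's bail, over the basket's centre, 104 mm above its underside (138 mm above the desk at the start). The bar is 66 mm long along the basket's y, 20 mm high and 16 mm wide along x, pinched across those 16 mm; axes as the basket's. Below it the air is free down to the clips, 75 mm lower
- clip_0: hair sectioning clip 22 x 98 x 16 mm lying loose on the floor of the basket; origin at the centre of its underside
- clip_1: second such clip, in the middle of the basket
- clip_2: third such clip in the basket
- cleaner_lid: the cleaner's lid, a flat white and grey plate 120 x 168 mm, 31 mm high with its black ridge, lying on the desk to the left of the cleaner; stays where it is. Origin: centre of its underside
- wax_pot: low round lidded pot, 91 mm across and 44 mm high, on the desk behind the cleaner; stays where it is. Origin: centre of its underside
- cream_tube: squeeze tube 43 x 156 x 30 mm lying on the desk to the left; stays where it is. Origin: centre of its underside
Not all that is in view belongs to the job. There is more than one size of the clip_0; the one meant has the size given above.

How it is judged (in metres and radians):
On the way, in this order (a step that is already met when the one before it is completed fails the run):
1. the timer dial stands at its zero mark with the basket still standing in the tank (value of joint timer_dial between -0.15 and 0.15 rad and z of basket in the frame of cleaner below 0.045 m), for 0.3 s.
2. the basket is lifted clear of the tank and level, the dial still at zero (value of joint timer_dial between -0.15 and 0.15 rad and z of basket in the frame of cleaner above 0.122 m and angle between basket's own z axis and vertical below 0.15 rad), for 0.5 s.
At the end, for the whole second after the job is handed in: The fingers hold the basket still and level (7 deg) in the air over the tank (centres within 6 cm), underside at least 5 cm above the rim, touching nothing of the cleaner, all three clips in it; the dial is within 8.5 deg of zero; lid, pot and tube have moved less than 3 cm (value of joint timer_dial between -0.15 and 0.15 rad and z of basket in the frame of cleaner above 0.15 m and horizontal distance between basket and cleaner below 0.06 m and angle between basket's own z axis and vertical below 0.12 rad and linear speed of basket below 0.02 m/s and angular speed of basket below 0.15 rad/s and contact force between the fingers and basket above 5 N and contact force between basket and cleaner below 0.1 N and distance between each of clip_0, clip_1, clip_2 and basket below 0.06 m and z of clip_0 in the frame of basket between 0 and 0.04 m and z of clip_1 in the frame of basket between 0 and 0.04 m and z of clip_2 in the frame of basket between 0 and 0.04 m and distance of each of cleaner_lid, wax_pot, cream_tube from where it was at the start of the episode below 0.03 m); the arm keeps its last pose, push and grip.
It fails at once if the basket is tipped by more than 20 degrees (angle between basket's own z axis and vertical above 0.35 rad).
It fails at once if the basket is lifted out while the dial is not at zero (z of basket in the frame of cleaner above 0.065 m and (value of joint timer_dial above 0.2 rad or value of joint timer_dial below -0.2 rad)).
It fails at once if the lid, the pot or the tube is knocked out of its place (distance of any of cleaner_lid, wax_pot, cream_tube from where it was at the start of the episode above 0.03 m).
It also fails if it takes over 48 s, if anything falls off the work surface, if the arm or the gripper's body presses on something with over 40 N, if the wrist force passes 120 N, or if a joint passes its speed limit or range.

## Working session

There is one attempt and no reset: what is moved stays moved. The work goes in short steps, Python scripts to look and compute and a shell command to move; the robot and the scene stay as the last step left them, time stands still between calls to the robot, and variables do not carry over. Pictures are saved under pics/ and viewed, about 8 in all and at most 12, crops included, and the job is handed in when it is done.

```bash
mkdir -p pics; python3 - <<'E'
from workcell import bot,capture,camera_info
import cv2
s=bot.state();print(s,bot.grip_depth)
for n in("scene","top"):
    print(n,camera_info(n)); cv2.imwrite(f"pics/{n}0.png",capture(n))
print(camera_info("wrist"))
E
```

```text
{'time_s': 0.0, 'joint_pos': array([ 1.06088721e+00,  2.45796987e-01,  1.55901048e+00,  7.65248075e-06,
        1.33871060e+00, -1.74080881e-01]), 'dq': array([ 0.00052708,  0.00066227,  0.0003458 , -0.00088485, -0.0005266 ,
       -0.0012198 ]), 'effort': array([-1.23119909e-03, -4.29509032e+01, -3.26127505e+01, -1.43630486e-04,
        5.17071181e-03, -6.59709684e-06]), 'eef_pos': array([213.91296478, 613.2022474 , 230.19315328]), 'ee_rot': array([-5.24935781e-01, -3.09676248e+00,  2.84477914e-03]), 'ft_force': array([ 0.09138988, -0.8090886 ,  0.19818635]), 'wrist_torque': array([ 0.0021883 , -0.03793312, -0.01926904]), 'gripper_width': 0.9984451836368441} 18.700000000000003
scene {'fx': 361.59686788611265, 'fy': 361.59686788611265, 'cx': 317.913591890902, 'cy': 203.13692443396934, 'dist': array([0.02690165, 0.        , 0.        , 0.        , 0.        ]), 'position': array([106.9248039 , -56.85787389, 730.94613063]), 'attitude': array([-2.17352611,  1.12876438, -0.44882859])}
top {'fx': 416.9275389631673, 'fy': 416.9275389631673, 'cx': 315.893423227459, 'cy': 197.24238153595672, 'dist': array([-0.06435462,  0.        ,  0.        ,  0.        ,  0.        ]), 'position': array([439.00169448, 253.04127817, 943.36796204]), 'attitude': array([-2.09913598,  2.13914888, -0.17365389])}
{'fx': 324.9907634608284, 'fy': 324.9907634608284, 'cx': 318.5041694209056, 'cy': 198.26527466989842, 'dist': array([0.01963318, 0.        , 0.        , 0.        , 0.        ]), 'mount': array([[-4.40833310e-04, -9.51862737e-01, -3.06524281e-01,
         7.78250115e+01],
       [ 9.99999476e-01, -7.02976175e-04,  7.44814558e-04,
        -4.57295516e-01],
       [-9.24440491e-04, -3.06523792e-01,  9.51862548e-01,
        -1.41921233e+02],
       [ 0.00000000e+00,  0.00000000e+00,  0.00000000e+00,
         1.00000000e+00]])}
```

View pics/top0.png

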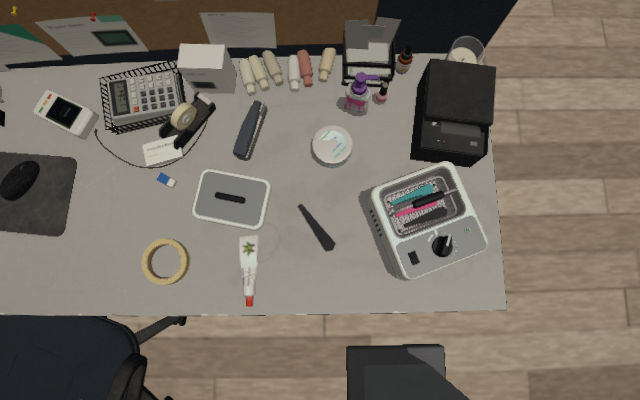

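View pics/scene0.png

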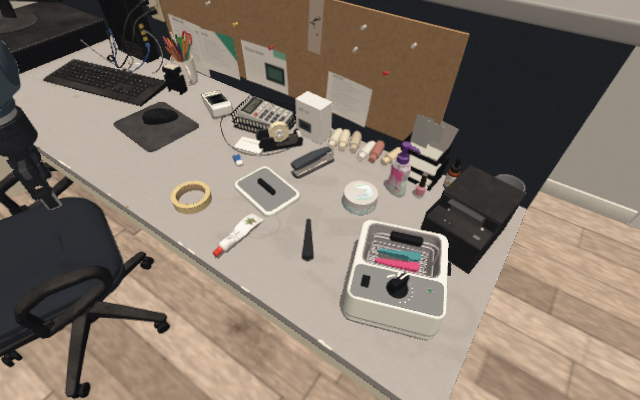

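```bash
cat > h.py <<'E'
import numpy as np,cv2
from scipy.spatial.transform import Rotation as R
from workcell import bot,capture,camera_info
def ray(n,uv,s=None):
    c=camera_info(n);K=np.array([[c['fx'],0,c['cx']],[0,c['fy'],c['cy']],[0,0,1]])
    p=cv2.undistortPoints(np.array([[uv]],float),K,c['dist'])[0,0]
    d=np.array([p[0],p[1],1.])
    if n=='wrist':
        T=R.from_rotvec(s['ee_rot']).as_matrix();M=c['mount']
        return T@M[:3,3]+s['eef_pos'],T@M[:3,:3]@d
    return np.array(c['position']),R.from_rotvec(c['attitude']).as_matrix()@d
def at(n,uv,z,s=None):
    o,d=ray(n,uv,s);return o+d*(z-o[2])/d[2]
E
python3 - <<'E'
from h import *
a=cv2.imread('pics/top0.png')[155:285,360:500]
b=cv2.imread('pics/scene0.png')[215:335,335:460]
cv2.imwrite('pics/c1.png',np.hstack([cv2.resize(a,None,fx=4,fy=4,interpolation=2)[:480,:]]))
cv2.imwrite('pics/c1.png',cv2.resize(a,None,fx=4.5,fy=4.5,interpolation=cv2.INTER_CUBIC))
for u,z in[((442,246),137),((428,200),148),((332,146),44)]:print(at('top',u,z))
print(at('scene',(405,238),148),at('scene',(400,285),137))
E
```

```text
[485.71267447  24.09586346 137.        ]
[574.32153884  48.35266475 148.        ]
[719.33091558 228.78597908  44.        ]
[571.27399674  48.5630285  148.        ] [475.84244028  10.69432451 137.        ]
```

View pics/c1.png

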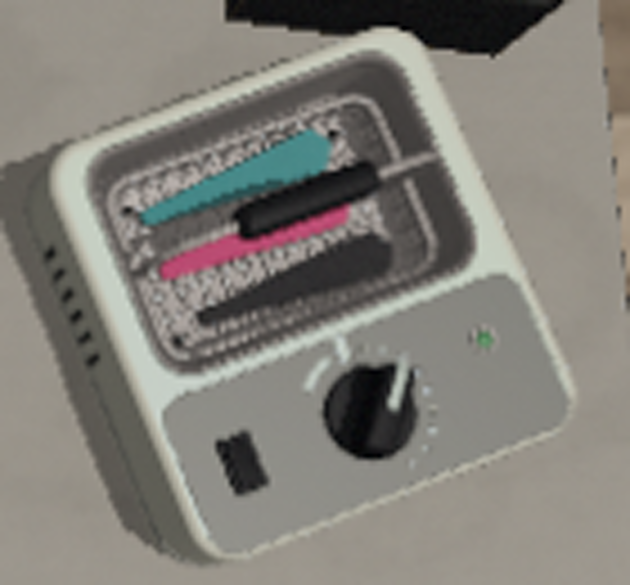

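```bash
python3 - <<'E'
from h import *
T=lambda u,v,z:at('top',(360+u/4.5-.39,155+v/4.5-.39),z)
ang=lambda p,q:np.degrees(np.arctan2(*(q-p)[[1,0]]))
dial=T(371,412,106);mark=T(342,348,101)
print('dial',dial,'mark',mark,'yaw',ang(dial,mark))
f=ang(T(572,408,95),T(228,555,95));print('front edge yaw',f-90)
print('back edge', ang(T(400,32,100),T(62,160,100))-90)
p=T(395,405,137);q=T(405,358,137);print('pointer',p,q,ang(p,q),'from axis',ang(dial,q),np.linalg.norm((q-dial)[:2]))
a=T(243,227,138);b=T(376,180,138);print('grip',a,b,(a+b)/2,np.linalg.norm(a-b),ang(b,a)-90)
c=np.array([-99,0])
for y in(20,22,24):
  r=np.radians(y);print(y,dial[:2]+99*np.array([np.cos(r),np.sin(r)]))
E
```

```text
dial [487.17593282  15.20671366 106.        ] mark [516.42361205  24.97108054 101.        ] yaw 18.461638633148755
front edge yaw 21.06224628613002
back edge 19.748881358999043
pointer [488.14077831  13.45712752 137.        ] [508.19528124   7.71728155 137.        ] -15.971774513652765 from axis -19.611559708476133 22.313776036567408
grip [566.58369137  74.67561774 138.        ] [586.15171827  15.09949267 138.        ] [576.36770482  44.88755521 138.        ] 62.707434608740144 18.182981875329858
20 [580.20550228  49.06670785]
22 [578.96713442  52.29276641]
24 [577.61693313  55.47364132]
```

```bash
cat >> h.py <<'E'
def go(x,y,z,jaw):
    "shift (m, tool axes) and twist (deg) to TCP x,y,z with jaws at jaw deg (mod 180)"
    s=bot.state();T=R.from_rotvec(s['ee_rot']).as_matrix()
    d=T.T@(np.array([x,y,z])-s['eef_pos'])/1000
    j=np.degrees(np.arctan2(T[1,1],T[0,1]));t=(j-jaw+90)%180-90
    print('jaw',j,'shift',d.round(4),'twist',round(t,1),'j6',s['joint_pos'][5],'toolx',T[:,0].round(3),'z',T[:,2].round(3),'t',s['time_s'])
E
python3 -c "
from h import *
go(487,15,230,73)"
```

```text
jaw 70.75948854042369 shift [-0.4549 -0.4749  0.001 ] twist -2.2 j6 -0.17411165331458942 toolx [-0.944  0.33   0.   ] z [-0.001 -0.001 -1.   ] t 0.1
```

```bash
python3 -m handwheel '[-0.015,-0.016,0,0,-0.04,-0.042,0,0,-0.07,-0.073,0,0,-0.1,-0.104,0,0,-0.13,-0.135,0,0,-0.16,-0.167,0,0,-0.19,-0.198,0,0,-0.22,-0.23,0,0,-0.25,-0.26,0,0,-0.28,-0.292,0,0,-0.31,-0.323,0,0,-0.34,-0.355,0,0,-0.37,-0.386,0,0,-0.4,-0.417,0,0,-0.425,-0.444,0,-1,-0.445,-0.465,0,-2,-0.455,-0.475,0,-2,-0.455,-0.475,0,-2,-0.455,-0.475,0,-2]' 0.06 30
python3 - <<'E'
from h import *
go(487,15,230,73)
s=bot.state();np.save('s1.npy',s,allow_pickle=True);cv2.imwrite('pics/w1.png',capture('wrist'))
E
```

```text
time_s: 2.0
eef_pos: [486.8, 16.1, 230.9]
ee_rot: [-0.471, -3.105, -0.001]
ft_force: [-0.6, 0.4, -0.3]
gripper_width: 0.702
jaw 72.76592817347019 shift [-0.0005 -0.001   0.0009] twist -0.2 j6 -1.4706006476070055 toolx [-0.955  0.296  0.001] z [-0.001  0.001 -1.   ] t 2.0
```

View pics/w1.png

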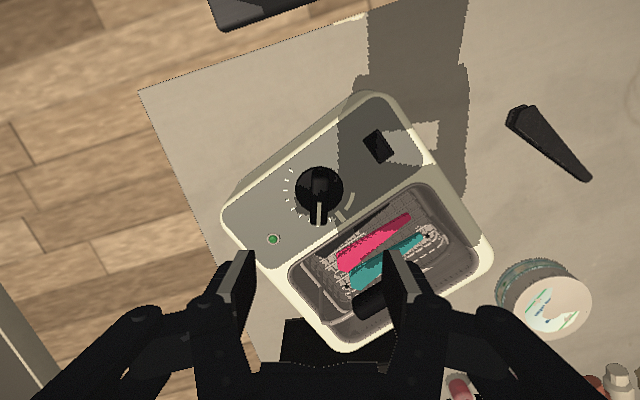

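The wrist view shows the dial at (319,189), pointer line (318,203→222) running down, zero mark at ~(341,216), basket grip at ~(372,300).

```bash
python3 - <<'E'
from h import *
s=np.load('s1.npy',allow_pickle=True).item()
im=cv2.imread('pics/w1.png')[155:240,270:375]
cv2.imwrite('pics/c2.png',cv2.resize(im,None,fx=6,fy=6,interpolation=cv2.INTER_CUBIC))
for n,u,z in[('dial',(319,190),107),('mark',(341,216),101),('p',(318.5,204),137),('q',(318.5,222),137)]:print(n,at('wrist',u,z,s))
E
```

```text
dial [487.07354578  16.21841142 107.        ]
mark [517.74119324  27.32533587 101.        ]
p [489.22111791  15.06555331 137.        ]
q [503.39444793  10.66203409 137.        ]
```

View pics/c2.png

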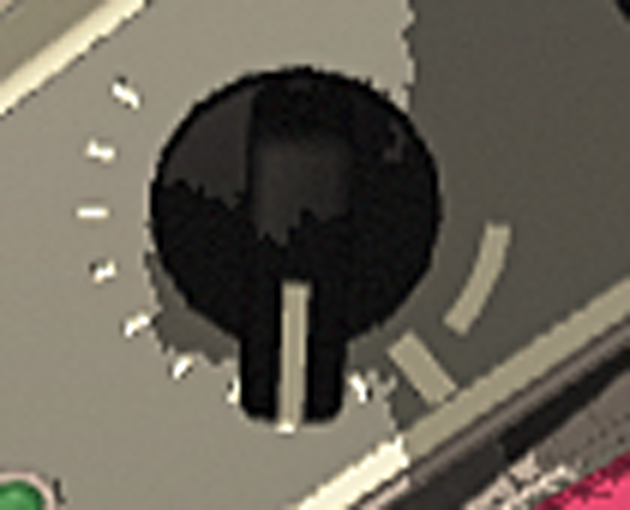

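```bash
python3 -m handwheel '[0,0,0.02,1,0,0,0.05,3,0,0,0.08,3,0,0,0.105,3,0,0,0.119,3,0,0,0.119,3,0,0,0.119,3]'
python3 -m handwheel '[0,0,0,0,0,0,0,0,0,0,0,0,0,0,0,0,0,0,0,0,0,0,0,0,0,0,0,0,0,0,0,0]' 0 40
python3 -c "
from h import *
go(487,16,111.5,110)"
```

```text
time_s: 2.75
eef_pos: [487.7, 15.8, 113.2]
ee_rot: [0.55, 3.092, 0.0]
ft_force: [0.5, 0.3, 0.4]
gripper_width: 0.704
time_s: 3.55
eef_pos: [488.2, 15.8, 113.4]
ee_rot: [0.552, 3.091, 0.002]
ft_force: [0.6, 5.4, 6.0]
gripper_width: 0.15
jaw 69.748828988158 shift [ 0.0012 -0.0002  0.0019] twist -40.3 j6 -1.4191987744546866 toolx [-0.938  0.346 -0.002] z [ 0.002  0.001 -1.   ] t 3.55
```

```bash
python3 -m handwheel '[0,0,0,-3,0,0,0,-8,0,0,0,-13,0,0,0,-18,0,0,0,-23,0,0,0,-28,0,0,0,-33,0,0,0,-37,0,0,0,-40,0,0,0,-40,0,0,0,-40]'
python3 -c "
from h import *
go(487,16,111.5,110)"
python3 -m handwheel '[0,0,0,0,0,0,0,0,0,0,0,0,0,0,0,0]' 0.06 
python3 -m handwheel '[0,0,-0.03,0,0,0,-0.07,0,0,0,-0.1,0,0,0,-0.12,0,0,0,-0.12,0,0,0,-0.12,0]' 0.07 
python3 - <<'E'
from h import *
s=bot.state();np.save('s2.npy',s,allow_pickle=True);im=capture('wrist');cv2.imwrite('pics/w2.png',im)
go(487,16,111.5,110)
cv2.imwrite('pics/c3.png',cv2.resize(im[140:390,230:450],None,fx=2.4,fy=2.4,interpolation=cv2.INTER_CUBIC))
E
```

```text
time_s: 4.65
eef_pos: [488.2, 16.2, 113.4]
ee_rot: [-0.538, 3.092, 0.002]
ft_force: [0.9, 7.5, 5.7]
gripper_width: 0.161
jaw 109.7465614142632 shift [0.0013 0.0002 0.0019] twist -0.3 j6 -2.117422393755945 toolx [-0.941 -0.338 -0.003] z [ 0.002  0.002 -1.   ] t 4.65
time_s: 5.05
eef_pos: [487.0, 15.1, 112.0]
ee_rot: [0.539, -3.094, 0.0]
ft_force: [-0.6, 0.1, 0.8]
gripper_width: 0.703
time_s: 5.65
eef_pos: [487.0, 15.2, 231.7]
ee_rot: [0.539, -3.095, 0.0]
ft_force: [-0.7, -0.0, -0.1]
gripper_width: 0.822
jaw 109.7513502952772 shift [-0.001   0.0003  0.1193] twist -0.2 j6 -2.117360761310978 toolx [-0.941 -0.338  0.002] z [-0.002  0.    -1.   ] t 5.7
```

View pics/c3.png

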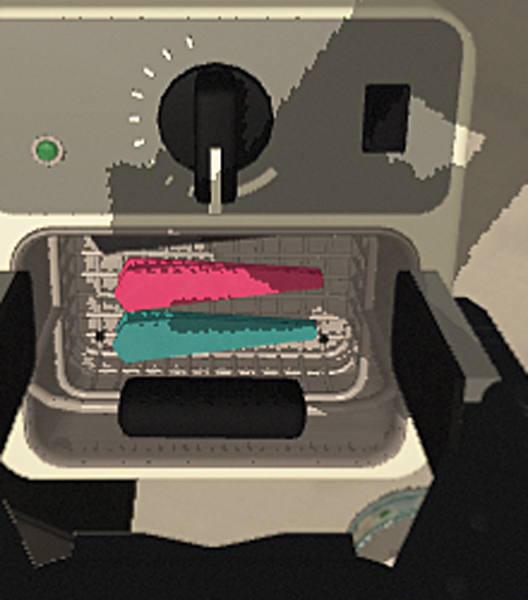

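Zero mark is now directly in line with the pointer (crop x≈216), so the dial is at zero; the basket grip bar spans crop (120–305, 378–437).

```bash
python3 - <<'E'
from h import *
s=np.load('s2.npy',allow_pickle=True).item()
W=lambda u,v,z:at('wrist',(230+u/2.4-.3,140+v/2.4-.3),z,s)
l=W(120,408,138);r=W(305,408,138);print(l,r,(l+r)/2,np.linalg.norm(l-r),np.degrees(np.arctan2(*(l-r)[[1,0]]))-90 )
print('axis',W(216,118,107),'mark',W(216,205,101),'pointer',W(216,150,137),W(216,190,137))
c=(l+r)/2;go(c[0],c[1],200,20)
E
```

```text
[590.35592258  16.37809296 138.        ] [568.16124872  78.34339799 138.        ] [579.25858565  47.36074547 138.        ] 65.82022922422453 -160.2935399460775
axis [486.19568029  15.32640355 107.        ] mark [519.97197536  27.50580416 101.        ] pointer [488.06653072  15.8735549  137.        ] [500.98239098  20.52122123 137.        ]
jaw 109.7513502952772 shift [-0.0982 -0.0013  0.0305] twist 89.8 j6 -2.117360761310978 toolx [-0.941 -0.338  0.002] z [-0.002  0.    -1.   ] t 5.7
```

```bash
python3 -m handwheel '[-0.015,0,0,5,-0.045,0,0,13,-0.075,0,0,21,-0.092,-0.001,0,29,-0.098,-0.001,0,37,-0.098,-0.001,0,45,-0.098,-0.001,0,53,-0.098,-0.001,0,61,-0.098,-0.001,0,69,-0.098,-0.001,0,77,-0.098,-0.001,0,85,-0.098,-0.001,0,90,-0.098,-0.001,0.03,90,-0.098,-0.001,0.03,90,-0.098,-0.001,0.03,90]' 0.055
python3 - <<'E'
from h import *
s=bot.state();np.save('s3.npy',s,allow_pickle=True);im=capture('wrist')
go(579,47.2,119,20)
cv2.imwrite('pics/w3.png',im)
E
```

```text
time_s: 7.2
eef_pos: [578.6, 47.6, 200.4]
ee_rot: [-1.805, -2.567, 0.003]
ft_force: [0.3, -0.3, 0.4]
gripper_width: 0.645
jaw 19.766029909752678 shift [-0.0002 -0.0004  0.0828] twist -0.2 j6 -0.45803366507133947 toolx [-0.338  0.941  0.001] z [-0.002  0.    -1.   ] t 7.25
```

View pics/w3.png

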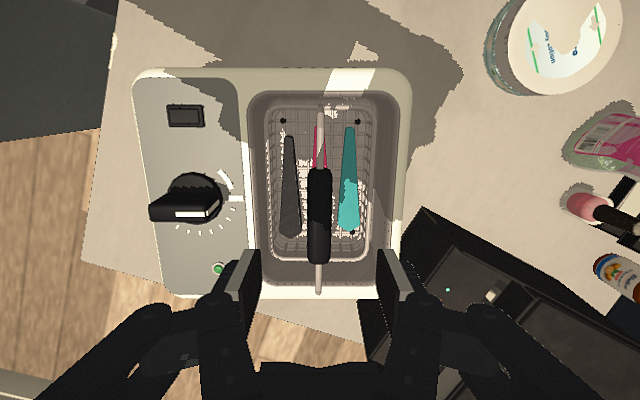

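```bash
python3 -m handwheel '[0,0,0.015,0,0,0,0.04,0,0,0,0.06,0,0,0,0.074,0,0,0,0.081,0,0,0,0.081,0,0,0,0.081,0]'
python3 -m handwheel '[0,0,0,0,0,0,0,0,0,0,0,0,0,0,0,0,0,0,0,0,0,0,0,0,0,0,0,0,0,0,0,0]' 0 60
```

```text
time_s: 7.95
eef_pos: [580.5, 47.4, 122.1]
ee_rot: [1.806, 2.569, 0.001]
ft_force: [0.0, -0.7, 0.3]
gripper_width: 0.642
time_s: 8.75
eef_pos: [580.1, 47.4, 121.9]
ee_rot: [1.807, 2.569, 0.0]
ft_force: [-2.4, -0.7, 5.1]
gripper_width: 0.175
```

```bash
python3 -m handwheel '[0,0,-0.001,0,0,0,-0.003,0,0,0,-0.006,0,0,0,-0.01,0,0,0,-0.014,0,0,0,-0.018,0,0,0,-0.021,0,0,0,-0.023,0,0,0,-0.024,0,0,0,-0.024,0]'
python3 - <<'E'
from h import *
print(bot.state()['wrist_torque'])
cv2.imwrite('pics/w4.png',capture('wrist'))
E
```

```text
time_s: 9.75
eef_pos: [579.9, 47.5, 145.4]
ee_rot: [1.807, 2.569, 0.0]
ft_force: [-0.7, -0.7, -2.1]
gripper_width: 0.172
[ 0.03795984 -0.06209999 -0.01076784]
```

View pics/w4.png

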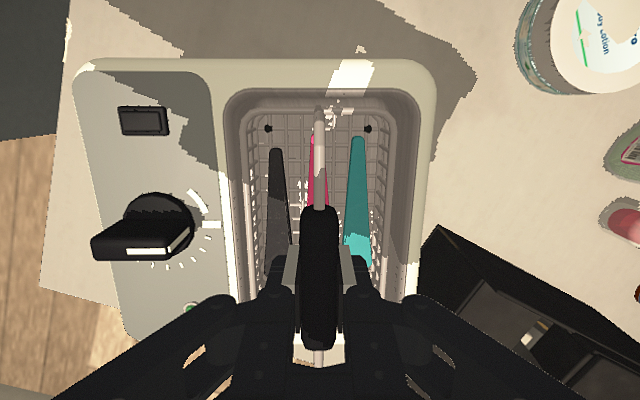

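The basket is held on both sides of its bar (318,280), level and rising clear of the tank walls. The dial still points at the mark (215,224), so I'll lift the rest of the way.

```bash
python3 -m handwheel '[0,0,-0.003,0,0,0,-0.009,0,0,0,-0.017,0,0,0,-0.026,0,0,0,-0.035,0,0,0,-0.044,0,0,0,-0.053,0,0,0,-0.062,0,0,0,-0.071,0,0,0,-0.08,0,0,0,-0.089,0,0,0,-0.098,0,0,0,-0.107,0,0,0,-0.116,0,0,0,-0.123,0,0,0,-0.127,0,0,0,-0.129,0,0,0,-0.13,0,0,0,-0.13,0,0,0,-0.13,0]'
python3 -m handwheel '[0,0,0,0,0,0,0,0,0,0,0,0,0,0,0,0,0,0,0,0,0,0,0,0,0,0,0,0,0,0,0,0]'
python3 - <<'E'
from h import *
s=bot.state();print(s['wrist_torque'],s['dq'].round(4))
a=capture('wrist');b=capture('scene')[150:350,300:480];b=cv2.resize(b,None,fx=2,fy=2,interpolation=cv2.INTER_CUBIC)
cv2.imwrite('pics/f.png',np.hstack([a[:,70:510],b]))
E
```

```text
time_s: 11.8
eef_pos: [579.6, 47.5, 274.9]
ee_rot: [-1.807, -2.569, 0.001]
ft_force: [-0.3, 0.6, -1.9]
gripper_width: 0.174
time_s: 12.6
eef_pos: [579.8, 47.5, 275.3]
ee_rot: [-1.807, -2.57, 0.0]
ft_force: [0.6, 0.6, -1.7]
gripper_width: 0.173
[-0.00110433 -0.00098234 -0.00210933] [-0.0001  0.0006 -0.0016 -0.0019 -0.001  -0.0058]
```

View pics/f.png

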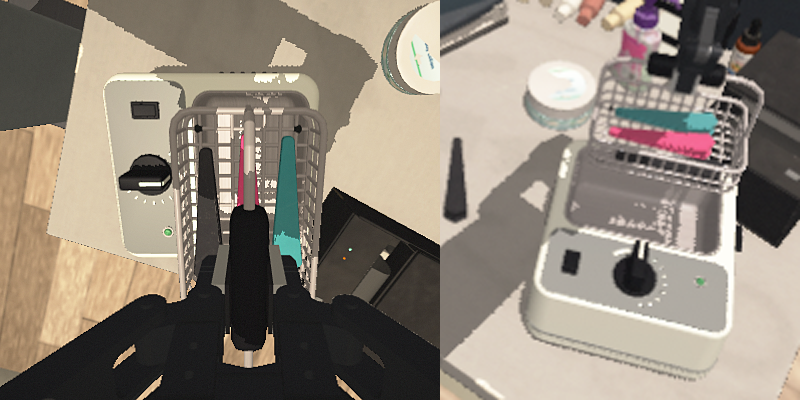

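The final picture shows the basket up over the tank with all three clips in it. The wrist view of it matches the one before the lift, so it is level, and the dial still points at the mark.

```bash
python3 -c "
from workcell import bot
print(bot.close_job())"
```

```text
the job is handed in; nothing more can be done
None
```

I turned the dial back about 40° to zero, then gripped the basket at 60 N and lifted it straight up about 153 mm. I handed the job in at about 12.7 s with the gripper still holding it above the tank; no verdict was reported.

**Dial:** after I let go, the wrist camera measured both the pointer and the zero mark at 19.8°. The later wrist pictures show it unchanged.

**Basket:** its underside works out at about 187 mm above the desk, 85 mm above the rim. It looked level and still in the last pictures, with all three clips in it and the grip opening steady at about 15 mm.

**Other items:** the wax pot looked untouched where it was in view. I did not check the lid and tube again at the end, but the arm only passed well above that part of the desk.

No check failed. The first measurements from the top camera and the wrist camera differed by 1–3 mm and about 1.5°, and I used the closer wrist readings.

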